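Open a unit box and hold the hand lens level over the beetle

ROBOT

A 6-joint arm with a two-finger parallel gripper is mounted at the origin on the work surface. World frame = base frame: x ahead of the robot, y to its left, z up, the work surface at z = 0. Lengths are in m, angles in rad, forces in N, time in s.
With the tool pointing down it reaches from about 0.35 to 0.925 m from the base axis. Payload 6.4 kg.
Tool frame: the origin (TCP) lies midway between the tips of the shut fingers; the grasp point (between the pads) lies 19 mm behind it; z points along the fingers, y is the line along which they close (so a half turn about z gives the same grasp; the last joint's range is limited). The gripper opens to 85 mm and grips with 20 to 120 N. Pads are 22 mm wide; open, the fingers measure 114 mm over their backs; the gripper's body (76 mm by 85 mm) begins 54 mm behind the grasp point. The pads swing forward as they close: fully open they stand 13 mm farther back than shut.
Start: joints at [-1.441, 0.245, 1.558, -0, 1.339, -0.174], TCP at [0.194, -0.62, 0.231] pointing down, gripper open.
Joint ranges: [-3.13, 3.13], [-1.02, 2.26], [0.13, 2.54], [-0.95, 4.09], [0.21, 2.88], [-2.74, 2.74]. Speed limits (rad/s): [2.57, 2.57, 3.14, 3.14, 3.14, 3.14].

INTERFACE

Orientations are given as a unit quaternion [x, y, z, w].
In Python, from station import bot gives the robot as it stands. The module is installed in compiled form; this text tells all that it offers.
- The arm moves only by the tool carry_out, never from a script. Its argument "commands" is a list of rows, each a list of 5 numbers: the finger opening in mm, from 0 to 85.4, then the shift along the tool's x, y, z in units of 25 mm (1.0 is 25 mm), then the turn about the tool's z in degrees. In form: [[hand, tx, ty, tz, roll], ...]. A call has 1 to 8 rows; each row is the pose to reach, as a shift and turn from the pose commanded when the call began, along the tool's axes at that moment; what a row does not reach only later rows make up. A row lasts 1/8 s, in which the tool goes at most 62.5 mm and 10.7 degrees, less where a joint would pass 70% of its speed; a pose out of reach is approached as far as the arm can. A call with a gripper value outside its range is refused whole. The fingers move at their own pace and stop on an object; "grip_force" is the grip in N (left out, the last holds). Time passes only in rows, so rows that repeat a pose let the fingers close. It gives the time, the measured TCP pose, the force and the opening at its end, in the units of the state.
- bot.state(): the state, without advancing time (a new reading comes with each control period).
- bot.grab_frame(name): name is "side" or "top"; returns the picture (420x560x3 uint8, red, green, blue); there is no depth.
- bot.calibration(name): a dict with "fovy" (degrees; the focal length in pixels is half the picture's height over the tangent of half this angle, whatever the lens; pixels are square), "cx", "cy" (the principal point, pixels), "T" (4x4, takes a point from camera to world coordinates). Camera axes: x right, y down, z forward; pixel columns grow to the right and rows downward; lengths in m; the calibration is good to about 2 mm. A picture is of the moment at which its call begins. calibration takes no time and is no camera call.
- bot.finish_job(): hands the job in, once; it reports no verdict.
The state is a dict: "time_s": time; "q": joint angles; "joint_velocities": joint speeds; "joint_torque": joint torques, N m; "tcp_pos": TCP position; "tcp_rot": TCP orientation; "ft_force": force on the tool from outside, world axes, zero at the start; "ft_torque": the same for the moment, N m; "gripper_width": finger opening in m.
Only numpy, scipy, OpenCV 4.12 (cv2) and the standard library are available. Lean on these libraries where they do the work, as an engineer would, in place of code of your own. Each camera call takes 0.05 s, during which the arm holds its last target. There are 200 camera calls.

TASK

Someone wants to look at the beetle: first lift the frosted cover off the two brass pins of the unit box, lay it flat on the cork mat and let go of it. Then draw the hand lens out of its slanting hole in the hardwood block and hold it with its glass level and centred over the beetle, about 10 cm above it; finish while still holding it steady there. Touch the beetle with nothing, and leave the probe, the mortar, the canister and the red tin where they are.

Things in the scene. Friction and masses are not known exactly. Their poses are not given: they have to be found in the camera images.
- unit_box: Frosted acrylic unit box fixed to the desk, open on top under its cover: 90 (its x) by 120 (its y) by 40 mm high, walls 4 mm. Origin at the centre of its underside, z up. Two upright brass pins of 6 mm diameter rise 12 mm above its rim, at x, y = (36, -51) and (-36, 51) mm.
- cover: Loose frosted acrylic plate, 90 (its x) by 120 (its y) by 5 mm, 90 g, on the rim of the unit box, two 9 mm holes over the pins, axes along the box's; the pins stick out 7 mm above it and are cleared once it is raised 12 mm. Origin at the centre of its underside, z up. In the middle of its top stands a black grip bar: 36 mm along x, 14 mm wide along y, 32 mm high.
- cover_grip (a point): Point in the black grip bar of the cover, 28 mm above the plate's underside, 23 mm above its upper face and 9 mm below the bar's top; axes as the cover's.
- beetle_top (a point): Top of the back of the green-black beetle (about 31 by 13 mm, legs spanning 30 mm) fixed in the middle of the unit box, 21 mm above the desk and 19 mm below the box's rim; z up.
- cork_mat: Thin cork mat fixed to the desk, 150 mm (its x) by 170 mm (its y), 3 mm thick. Origin at the centre of its underside, z up. It lies to one side of the box, the hardwood block to the other; the sides swap between starts.
- wood_block: Fixed hardwood block, 75 mm high. Origin on the desk, z up; foot board x -38 to 62, y -65 to 65 mm. Its drilled body (40 by 130 by 55 mm) leans 45 degrees to +x. The top face has two square holes, 15.5 mm wide, 45 mm deep, at y = -38 and 38 mm; their axes run up and towards +x at 45 degrees. One holds the lens, the other the probe (they swap between starts).
- lens: Loose hand lens, 85 g, 196 mm long. Origin: foot of its handle (at the hole's bottom at the start); z along the handle to the glass, x normal to the glass (at the start 45 degrees down, towards the lean), y level. Dark wooden handle 14 by 14 mm, z = 0 to 115 mm, the first 45 mm in the hole with 0.75 mm play each side; brass neck to 126 mm; then round steel frame, 72 mm across, 8 mm thick.
- lens_centre (a point): Centre of the lens's glass, on the handle's axis 160 mm from the foot; axes as the lens's.
- probe: Loose steel-tipped probe standing in the other hole of the block, pale wooden handle 14 by 14 by 115 mm, thin steel tip up to 155 mm. Origin at the foot of its handle, z along it. To be left alone.
- mortar: Loose grey stone mortar, 96 mm across the rim, 60 mm high. Origin at the centre of its underside. To be left alone.
- canister: Loose chrome cylindrical collecting canister, 55 mm diameter, 100 mm high. Origin at the centre of its underside. To be left alone.
- red_tin: Loose open red enamel bench tin, 84 mm diameter, 45 mm high. Origin at the centre of its underside. To be left alone.
- beetle: The beetle itself, a fixed body; origin under its middle, 12 mm above the desk. Not to be touched.
Things that resemble listed ones, but are neither listed nor needed, are in the scene too. There is more than one size of the wood_block; the one meant has the size given above.

How it is judged:
On the way, in this order (a step that is already met when the one before it is completed fails the run):
1. the cover is lifted clear of the pins, held by the fingers (z of cover in the frame of unit_box above 0.056 m and contact force between cover and the fingers above 0.3 N), for 0.1 s.
2. the cover lies flat on the cork mat, let go (horizontal distance between cover and cork_mat below 0.045 m and height (world z) of cover below 0.009 m and angle between cover's own z axis and vertical below 0.08 rad and contact force between cover and the fingers below 0.1 N and linear speed of cover below 0.02 m/s), for 0.2 s.
3. the lens is drawn out of its hole, held by the fingers (distance of lens from where it was at the start of the episode above 0.05 m and contact force between lens and wood_block below 0.05 N and contact force between lens and the fingers above 0.5 N), for 0.1 s.
At the end, for the whole second after the job is handed in: Lens held by the fingers, touching nothing else, at rest; glass level within 0.22 rad, its centre within 22 mm sideways of the beetle_top site and 60 to 140 mm above it. Cover let go, flat on the cork mat, centres within 45 mm (all of step 2 and horizontal distance between lens_centre and beetle_top below 0.022 m and z of lens_centre in the frame of beetle_top between 0.06 and 0.14 m and (angle between lens's own x axis and vertical below 0.22 rad or angle between lens's own x axis and vertical above 2.92 rad) and contact force between lens and the fingers above 0.5 N and contact force between lens and unit_box below 0.05 N and contact force between lens and cover below 0.05 N and contact force between lens and wood_block below 0.05 N and contact force between lens and probe below 0.05 N and contact force between lens and mortar below 0.05 N and contact force between lens and canister below 0.05 N and contact force between lens and red_tin below 0.05 N and linear speed of lens below 0.03 m/s and angular speed of lens below 0.2 rad/s); the arm keeps its last pose, push and grip.
It fails at once if the beetle is touched (contact force between beetle and anything else above 0.2 N).
It fails at once if the mortar, canister or red tin is shifted by more than 20 mm (distance of any of mortar, canister, red_tin from where it was at the start of the episode above 0.02 m).
It fails at once if the probe is shifted by more than 20 mm (distance of probe from where it was at the start of the episode above 0.02 m).
It also fails if it takes over 58 s, if anything falls off the work surface, if the arm or the gripper's body presses on something with over 40 N, if the wrist force passes 120 N, or if a joint passes its speed limit or range.

## Working session

There is one attempt and no reset: what is moved stays moved. The work goes in short steps, Python scripts to look and compute and a tool call to move; the robot and the scene stay as the last step left them, time stands still between calls to the robot, and variables do not carry over. Pictures are saved under pics/ and viewed, on a budget of 10 in all, crops included, one or two more only if the job needs it, and the job is handed in when it is done.

Besides the shell and the picture viewer there is one more tool, called after "Request:" as name(argument=value, ...), one argument or row to a line, values as JSON. carry_out: Moves the arm, as the interface text tells. Its arguments: {"type":"object","properties":{"commands":{"type":"array"},"grip_force":{"type":"number"}},"required":["commands"]}

```bash
mkdir -p pics; ls
python3 - <<'E'
from station import bot
import cv2
print(bot.state())
for n in("side","top"):
    c=bot.calibration(n);print(n,c)
    im=bot.grab_frame(n);cv2.imwrite(f"pics/{n}0.png",im[:,:,::-1])
    cv2.imwrite(f"pics/{n}0b.png",cv2.resize(im[:,:,::-1],(800,600),interpolation=cv2.INTER_CUBIC))
E
```

```text
pics
{'time_s': 0.0, 'q': array([-1.44103974e+00,  2.45836085e-01,  1.55901784e+00, -8.63409513e-06,
        1.33871713e+00, -1.74130204e-01]), 'joint_velocities': array([-8.44125730e-04,  4.43003238e-04,  6.18927398e-05, -4.09325980e-04,
        6.10540638e-04, -1.58532099e-04]), 'joint_torque': array([ 1.26198054e-03, -4.29501379e+01, -3.26129580e+01, -3.46555510e-05,
        5.38729801e-03, -2.28199087e-05]), 'tcp_pos': array([ 0.19441091, -0.6196537 ,  0.23016419]), 'tcp_rot': array([ 9.88478159e-01,  1.51360334e-01,  1.77461368e-05, -9.89051391e-04]), 'ft_force': array([ 0.06362187,  0.08668384, -1.08990113]), 'ft_torque': array([ 0.02781688,  0.00550577, -0.03259348]), 'gripper_width': 0.08561525034146099}
side {'fovy': 46.219301493403435, 'cx': 278.47016475629107, 'cy': 212.09181633625866, 'T': array([[-0.88469604, -0.32823329,  0.33102239,  0.22448482],
       [-0.46616031,  0.62707692, -0.6240746 ,  0.71789984],
       [-0.00273444, -0.70642583, -0.7077818 ,  0.91715941],
       [ 0.        ,  0.        ,  0.        ,  1.        ]])}
top {'fovy': 48.0417128097379, 'cx': 274.58649065958167, 'cy': 211.58388375238226, 'T': array([[-0.00820155, -0.98059086,  0.19589361,  0.37670612],
       [-0.99994742,  0.00924834,  0.00442954,  0.02176375],
       [-0.00615526, -0.19584698, -0.98061515,  1.34056318],
       [ 0.        ,  0.        ,  0.        ,  1.        ]])}
```

View pics/top0b.png

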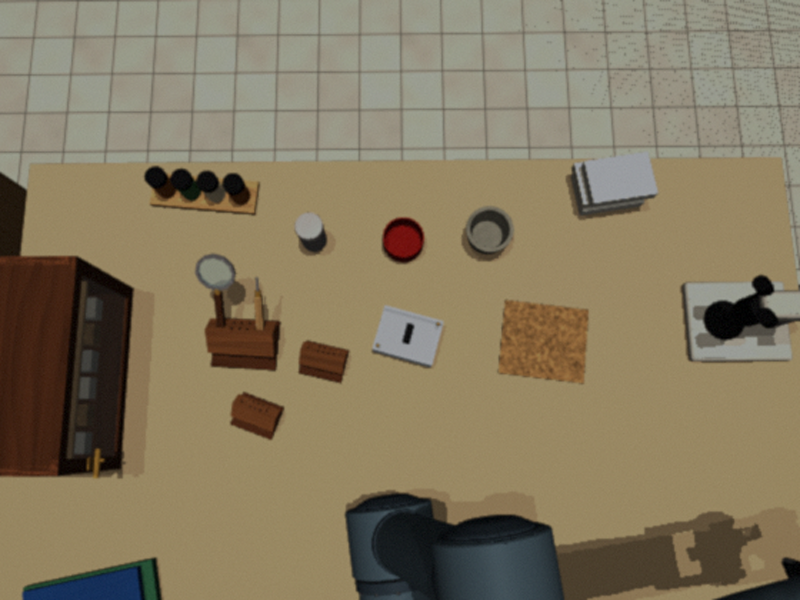

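View pics/side0b.png

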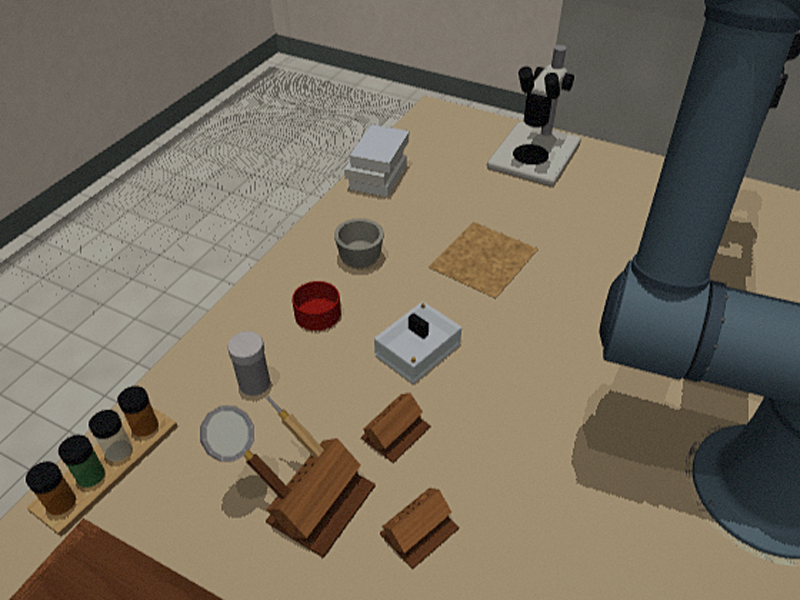

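The top view shows the box at (408,336), the mat at (544,341), and the big block at (243,345). The lens is on its left with its glass at (215,272), and the probe is on the right. The side view shows the same layout. Next I'll enlarge the key parts in one mosaic.

```bash
cat > h.py <<'E'
import numpy as np, cv2
from scipy.spatial.transform import Rotation as R
from scipy.optimize import least_squares
from station import bot
C={n:bot.calibration(n) for n in("side","top")}
def proj(n,P):
    c=C[n];P=np.atleast_2d(P);p=(P-c["T"][:3,3])@c["T"][:3,:3]
    f=210/np.tan(np.radians(c["fovy"]/2)); return p[:,:2]/p[:,2:]*f+[c["cx"],c["cy"]]
def onz(n,uv,z):
    c=C[n];f=210/np.tan(np.radians(c["fovy"]/2))
    d=c["T"][:3,:3]@np.array([(uv[0]-c["cx"])/f,(uv[1]-c["cy"])/f,1]);o=c["T"][:3,3]
    return o+d*(z-o[2])/d[2]
def crop(im,x,y,w,W=400,H=300):  # 4:3 crop, w wide, BGR out, with ticks each 10 px
    h=w*H//W; s=W/w
    o=cv2.resize(np.ascontiguousarray(im[y:y+h,x:x+w]),(W,H),interpolation=cv2.INTER_CUBIC)
    for k in range(-(-x//10)*10,x+w,10):
        cv2.line(o,(int((k-x)*s),0),(int((k-x)*s),5),(0,0,255));cv2.putText(o,str(k),(int((k-x)*s),14),0,.3,(0,0,255))
    for k in range(-(-y//10)*10,y+h,10):
        cv2.line(o,(0,int((k-y)*s)),(5,int((k-y)*s)),(0,0,255));cv2.putText(o,str(k),(6,int((k-y)*s)+3),0,.3,(0,0,255))
    return o
E
python3 - <<'E'
from h import *
t=cv2.imread("pics/top0.png");s=cv2.imread("pics/side0.png")
m=np.vstack([np.hstack([crop(t,250,200,80),crop(t,128,172,120)]),np.hstack([crop(s,255,205,80),crop(s,130,275,160)])])
cv2.imwrite("pics/m1.png",m)
E
```

```text
(no output)
```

View pics/m1.png

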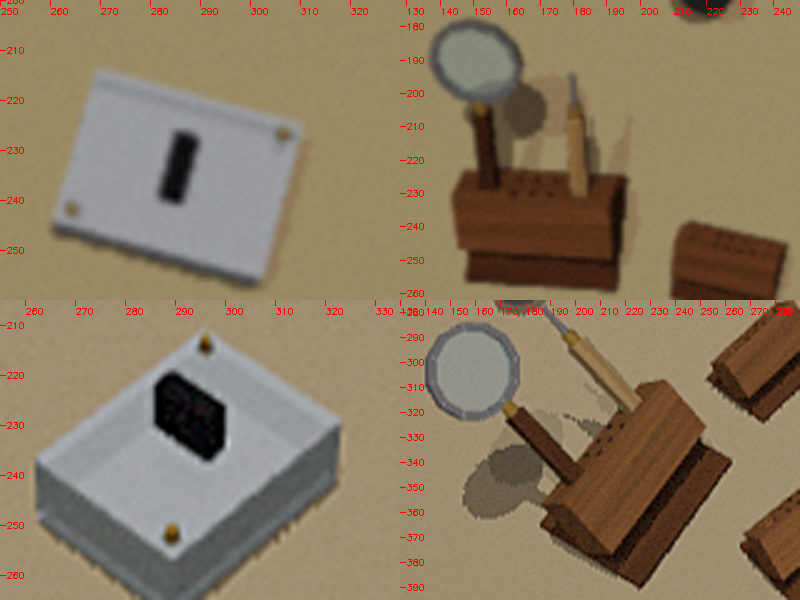

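```bash
cat >> h.py <<'E'
def tri(a,b):
    f=lambda P:np.r_[proj("top",P)[0]-a,proj("side",P)[0]-b]
    r=least_squares(f,[.6,0,.05]);return r.x,np.abs(r.fun).max()
E
python3 - <<'E'
from h import *
# box
pts=[("top",(306.8,226.8),(36,-51,52)),("top",(264.2,241.8),(-36,51,52)),("side",(296,213.6),(36,-51,52)),("side",(289.2,251.6),(-36,51,52)),
("top",(269.4,214),(45,60,45)),("top",(310.4,224.8),(45,-60,45)),("top",(261,244.4),(-45,60,45)),("top",(302.4,255.5),(-45,-60,45)),
("side",(262.4,237.2),(45,60,45)),("side",(323,230),(-45,-60,45)),("side",(296.6,211.4),(45,-60,45)),("side",(289.6,256.6),(-45,60,45))]
def f(v):
    o=[]
    for n,uv,p in pts:
        P=R.from_euler("z",v[2]).apply(np.array(p)/1e3)+[v[0],v[1],0]; o+=list(proj(n,P)[0]-uv)
    return np.array(o)
r=least_squares(f,[.6,0,0]);print("box",r.x,np.degrees(r.x[2]));print(r.fun.reshape(-1,2).round(1).tolist())
print("mat",[onz("top",np.array(p)*.7,.003).round(3).tolist() for p in((504,299),(589,306),(583,383),(498,374))],onz("top",(380.5,238.4),.003))
# lens
g=tri((151.1,190.3),(158.8,303.4));n=tri((152.6,205),(173.2,317));e=tri((154.4,228.4),(199.2,346.2));print(g,n,e)
def fl(v):
    x0=R.from_euler("z",v[3]).apply([np.sqrt(.5),0,np.sqrt(.5)]); o=[]
    for s,a,b in((.160,(151.1,190.3),(158.8,303.4)),(.118,(152.6,205),(173.2,317))):
        P=v[:3]+s*x0;o+=list(proj("top",P)[0]-a)+list(proj("side",P)[0]-b)
    return np.array(o)
r=least_squares(fl,[.6,.2,.03,0]);print("lens",r.x,np.degrees(r.x[3]),r.fun.round(1))
# desk spots
for p in((300,400),(350,440),(400,420),(470,400),(470,480),(325,360),(257,415),(310,235),(403,240),(257,300)):print(p,onz("top",np.array(p)*.7,0).round(3))
E
```

```text
box [ 0.56883918 -0.00300561 -0.28060638] -16.077561512159924
[[0.3, 0.4], [0.3, 0.4], [-0.1, -0.5], [-0.1, -0.5], [0.0, 0.0], [0.5, 0.5], [-0.4, 0.4], [0.1, 0.9], [-0.8, -0.1], [0.1, -0.4], [-1.0, 0.0], [-0.4, 0.7]]
mat [[0.649, -0.199, 0.003], [0.632, -0.37, 0.003], [0.478, -0.348, 0.003], [0.497, -0.181, 0.003]] [ 0.56289423 -0.27426676  0.003     ]
(array([0.67627876, 0.35123996, 0.13766065]), np.float64(0.3310462477328997)) (array([0.64414733, 0.35273268, 0.11579068]), np.float64(0.6712793663098182)) (array([0.58875052, 0.35879809, 0.06272526]), np.float64(0.2928330601336313))
lens [ 0.56193388  0.35250822  0.02823679 -0.00570708] -0.32699140446656166 [-0.5  0.4 -0.3 -0.7  0.4 -0.8  0.5  0.8]
(300, 400) [0.449 0.212 0.   ]
(350, 440) [0.371 0.113 0.   ]
(400, 420) [0.409 0.015 0.   ]
(470, 400) [ 0.446 -0.124  0.   ]
(470, 480) [ 0.294 -0.119  0.   ]
(325, 360) [0.528 0.163 0.   ]
(257, 415) [0.421 0.296 0.   ]
(310, 235) [0.788 0.197 0.   ]
(403, 240) [0.776 0.005 0.   ]
(257, 300) [0.652 0.303 0.   ]
```

```bash
cat >> h.py <<'E'
def plan(P,yaw=None):
    s=bot.state();M=R.from_quat(s["tcp_rot"]).as_matrix()
    y0=np.degrees(np.arctan2(M[1,0],M[0,0]))
    d=M.T@(np.array(P)-s["tcp_pos"])/.025
    print("t",round(s["time_s"],2),"pos",s["tcp_pos"].round(4),"yaw",y0.round(2),"F",s["ft_force"].round(1),"w",round(s["gripper_width"]*1e3,1))
    print("shift",d.round(3),"roll",None if yaw is None else round(((y0-yaw+180)%360)-180,1))
E
python3 -c "
from h import *
plan((.5688,-.003,.15),-16.1)"
```

```text
t 0.1 pos [ 0.1944 -0.6197  0.2303] yaw 17.4 F [0.3 0.  0.1] w 85.6
shift [ 21.67  -19.054   3.251] roll 33.5
```

Request:
carry_out(
  commands=[
    [50, 21.67, -19.05, 0, 33.5],
    [50, 21.67, -19.05, 0, 33.5],
    [50, 21.67, -19.05, 0, 33.5],
    [50, 21.67, -19.05, 0, 33.5],
    [50, 21.67, -19.05, 0, 33.5],
    [50, 21.67, -19.05, 0, 33.5],
    [50, 21.67, -19.05, 0, 33.5],
    [50, 21.67, -19.05, 0, 33.5],
  ],
  grip_force=50,
)

```text
time_s: 1.1
tcp_pos: [0.4546, -0.1909, 0.2311]
tcp_rot: [0.99, -0.14, 0.0, 0.0]
ft_force: [-0.4, -1.0, -0.1]
gripper_width: 0.0503
```

```bash
python3 -c "
from h import *
plan((.5688,-.003,.11),-16.1)"
```

```text
t 1.1 pos [ 0.4546 -0.1909  0.2311] yaw -16.11 F [-0.4 -1.  -0.1] w 50.3
shift [ 2.305 -8.489  4.845] roll -0.0
```

Request:
carry_out(
  commands=[
    [50, 2.3, -8.49, 2, 0],
    [50, 2.3, -8.49, 2, 0],
    [50, 2.3, -8.49, 2, 0],
    [50, 2.3, -8.49, 4.8, 0],
    [50, 2.3, -8.49, 4.8, 0],
    [50, 2.3, -8.49, 4.8, 0],
    [50, 2.3, -8.49, 4.8, 0],
  ],
)

```text
time_s: 1.98
tcp_pos: [0.5687, -0.0055, 0.1125]
tcp_rot: [0.99, -0.14, 0.001, 0.0]
ft_force: [-0.8, -0.2, 0.6]
gripper_width: 0.05
```

Run:
```python
from h import *
plan((.5688,-.003,.051),-16.1)
t=bot.grab_frame("top")[:,:,::-1];s=bot.grab_frame("side")[:,:,::-1]
cv2.imwrite("pics/m2.png",np.hstack([crop(t,240,190,100),crop(s,245,175,100)]))
```

```text
t 1.98 pos [ 0.5687 -0.0055  0.1125] yaw -16.12 F [-0.8 -0.2  0.6] w 50.0
shift [-0.028 -0.096  2.459] roll -0.0
```

View pics/m2.png

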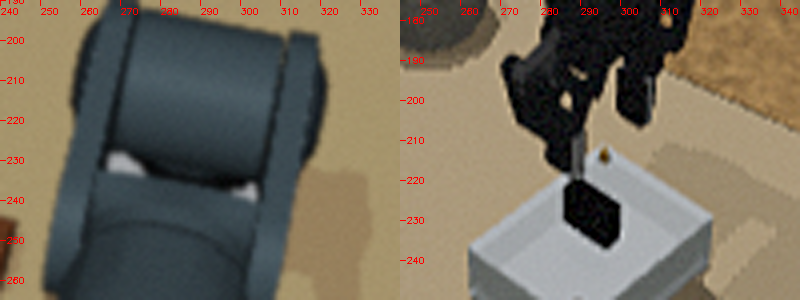

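The fingers straddle the bar in the side view (left finger at about (285,215), right at about (301,203)). I'll descend, grip, and lift slightly.

Request:
carry_out(
  commands=[
    [50, 0, 0, 1.2, 0],
    [50, 0, 0, 2.36, 0],
    [50, 0, 0, 2.36, 0],
    [5, 0, 0, 2.36, 0],
    [5, 0, 0, 2.36, 0],
    [5, 0, 0, 2.36, 0],
    [5, 0, 0, 2.36, 0],
    [5, 0, 0, 2.36, 0],
  ],
)

```text
time_s: 3.08
tcp_pos: [0.5702, -0.0034, 0.0549]
tcp_rot: [0.99, -0.14, 0.002, -0.002]
ft_force: [0.9, 7.9, 4.8]
gripper_width: 0.0133
```

Request:
carry_out(
  commands=[
    [5, 0, 0, -0.1, 0],
    [5, 0, 0, -0.3, 0],
    [5, 0, 0, -0.6, 0],
    [5, 0, 0, -1, 0],
    [5, 0, 0, -1.5, 0],
    [5, 0, 0, -2.2, 0],
    [5, 0, 0, -2.8, 0],
    [5, 0, 0, -2.8, 0],
  ],
)

```text
time_s: 4.08
tcp_pos: [0.5694, -0.0052, 0.1245]
tcp_rot: [0.99, -0.14, 0.002, 0.0]
ft_force: [-0.1, -0.1, -0.7]
gripper_width: 0.0131
```

Run:
```python
from h import *
plan((.563,-.274,.121),-8)
cv2.imwrite("pics/m3.png",crop(bot.grab_frame("side")[:,:,::-1],215,130,160,560,420))
```

```text
t 4.08 pos [ 0.5694 -0.0052  0.1245] yaw -16.1 F [-0.1 -0.1 -0.7] w 13.1
shift [ 2.735 10.4    0.146] roll -8.1
```

View pics/m3.png

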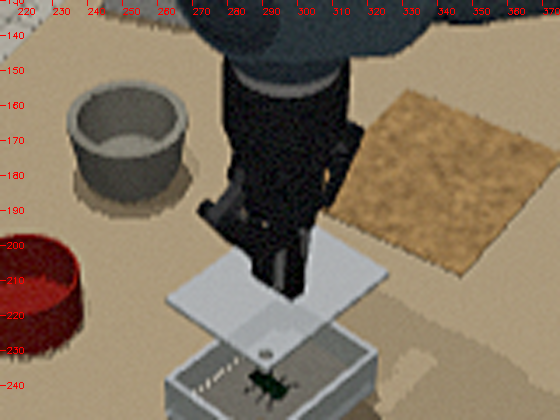

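The cover is lifted level, and the beetle is visible at (268,240). Next it goes to the mat.

Request:
carry_out(
  commands=[
    [5, 0.5, 2.0, 0, -2],
    [5, 1.1, 4.0, 0, -4],
    [5, 1.6, 6.0, 0, -6],
    [5, 2.2, 8.2, 0, -9],
    [5, 2.74, 10.4, 0, -10],
    [5, 2.74, 10.4, 1, -10],
    [5, 2.74, 10.4, 2, -10],
    [5, 2.74, 10.4, 3, -10],
  ],
)

```text
time_s: 5.12
tcp_pos: [0.5611, -0.2736, 0.0454]
tcp_rot: [0.999, -0.053, -0.001, -0.001]
ft_force: [0.5, 0.0, -0.0]
gripper_width: 0.0131
```

```bash
python3 -c "
from h import *
plan((.563,-.274,.018),-6)"
```

```text
t 5.12 pos [ 0.5611 -0.2736  0.0454] yaw -6.13 F [ 0.5  0.  -0. ] w 13.1
shift [0.081 0.01  1.098] roll -0.1
```

Request:
carry_out(
  commands=[
    [5, 0.05, 0, 0.5, 0],
    [5, 0.05, 0, 0.8, 0],
    [5, 0.05, 0, 0.95, 0],
    [5, 0.05, 0, 1.05, 0],
    [5, 0.05, 0, 1.05, 0],
  ],
)

```text
time_s: 5.75
tcp_pos: [0.5633, -0.274, 0.0215]
tcp_rot: [0.999, -0.053, 0.0, 0.0]
ft_force: [0.7, 0.8, -0.7]
gripper_width: 0.013
```

```bash
python3 -c "
from h import *
plan((.563,-.274,.018),-6)"
```

```text
t 5.75 pos [ 0.5633 -0.274   0.0215] yaw -6.09 F [ 0.7  0.8 -0.7] w 13.0
shift [-0.013  0.002  0.138] roll -0.1
```

Request:
carry_out(
  commands=[
    [5, 0, 0, 0.1, 0],
    [5, 0, 0, 0.2, 0],
    [5, 0, 0, 0.2, 0],
    [40, 0, 0, 0.15, 0],
    [40, 0, 0, 0.1, 0],
    [40, 0, 0, 0.1, 0],
    [40, 0, 0, 0.1, 0],
  ],
)

```text
time_s: 6.62
tcp_pos: [0.563, -0.2738, 0.0184]
tcp_rot: [0.999, -0.053, -0.0, -0.0]
ft_force: [0.2, -0.2, -0.1]
gripper_width: 0.0399
```

Request:
carry_out(
  commands=[
    [50, 0, 0, -1, 0],
    [50, 0, 0, -3, 0],
    [50, 0, 0, -5, 0],
    [50, 0, 0, -6.5, 0],
    [50, 0, 0, -6.5, 0],
  ],
)

```text
time_s: 7.25
tcp_pos: [0.565, -0.2752, 0.1854]
tcp_rot: [0.999, -0.053, 0.003, 0.002]
ft_force: [0.5, 1.0, 0.2]
gripper_width: 0.0502
```

Run:
```python
from h import *
plan((.6185,.3565,.2),-4.3)
cv2.imwrite("pics/m4.png",crop(bot.grab_frame("side")[:,:,::-1],215,100,200,600,450))
```

```text
t 7.25 pos [ 0.565  -0.2752  0.1854] yaw -6.09 F [0.5 1.  0.2] w 50.2
shift [ -0.55  -25.351  -0.687] roll -1.8
```

View pics/m4.png

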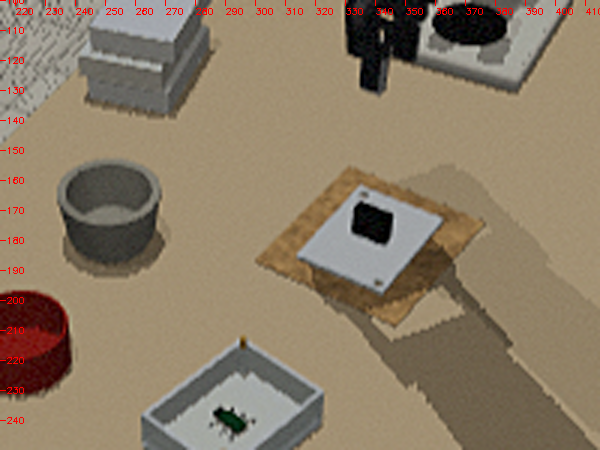

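The cover lies flat, roughly central on the mat, released. Now I'll go above the lens handle.

Request:
carry_out(
  commands=[
    [50, -0.55, -25.35, -1.3, -1.8],
    [50, -0.55, -25.35, -1.3, -1.8],
    [50, -0.55, -25.35, -1.3, -1.8],
    [50, -0.55, -25.35, -1.3, -1.8],
    [50, -0.55, -25.35, -1.3, -1.8],
    [50, -0.55, -25.35, -1.3, -1.8],
    [50, -0.55, -25.35, -1.3, -1.8],
    [50, -0.55, -25.35, -1.3, -1.8],
  ],
)

```text
time_s: 8.3
tcp_pos: [0.6042, 0.2256, 0.2043]
tcp_rot: [0.999, -0.037, -0.002, 0.0]
ft_force: [0.8, 0.7, 0.2]
gripper_width: 0.0497
```

```bash
python3 -c "
from h import *
plan((.6185,.3565,.19),-4.3)"
```

```text
t 8.3 pos [0.6042 0.2256 0.2043] yaw -4.29 F [0.8 0.7 0.2] w 49.7
shift [ 0.182 -5.267  0.566] roll 0.0
```

Request:
carry_out(
  commands=[
    [50, 0.18, -2.6, 0, 0],
    [50, 0.18, -5.2, 0, 0],
    [50, 0.18, -5.2, 0, 0],
    [50, 0.18, -5.2, 0, 0],
    [50, 0.18, -5.2, 1, 0],
    [50, 0.18, -5.2, 2, 0],
    [50, 0.18, -5.2, 3, 0],
    [50, 0.18, -5.2, 3, 0],
  ],
)

```text
time_s: 9.3
tcp_pos: [0.6179, 0.3504, 0.1282]
tcp_rot: [0.999, -0.039, -0.003, 0.001]
ft_force: [-0.3, -0.3, 0.7]
gripper_width: 0.05
```

Run:
```python
from h import *
plan((.6185,.3565,.070),-4.3)
t=bot.grab_frame("top")[:,:,::-1];s=bot.grab_frame("side")[:,:,::-1]
cv2.imwrite("pics/m5.png",np.hstack([crop(t,110,160,120),crop(s,120,240,160)]))
```

```text
t 9.3 pos [0.6179 0.3504 0.1282] yaw -4.42 F [-0.3 -0.3  0.7] w 50.0
shift [ 0.019 -0.251  2.328] roll -0.1
```

View pics/m5.png

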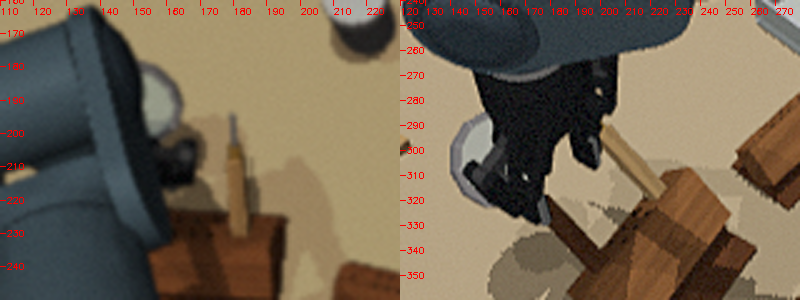

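The fingertips at side (177,322) and (197,303) straddle the handle line, and the probe stays clear. I'll descend with a 6 mm y correction.

Request:
carry_out(
  commands=[
    [50, 0, -0.24, 0.4, 0],
    [50, 0, -0.24, 0.8, 0],
    [50, 0, -0.24, 1.2, 0],
    [50, 0, -0.24, 1.6, 0],
    [50, 0, -0.24, 2.0, 0],
    [50, 0, -0.24, 2.3, 0],
    [50, 0, -0.24, 2.3, 0],
  ],
)

```text
time_s: 10.28
tcp_pos: [0.6195, 0.3588, 0.0731]
tcp_rot: [0.999, -0.038, -0.001, 0.0]
ft_force: [0.2, 0.2, 0.5]
gripper_width: 0.0502
```

Run:
```python
from h import *
plan((.6185,.3565,.070),-4.3)
```

```text
t 10.28 pos [0.6195 0.3588 0.0731] yaw -4.3 F [0.2 0.2 0.5] w 50.2
shift [-0.033  0.093  0.125] roll 0.0
```

Close with low force first, checking the side load.

Request:
carry_out(
  commands=[
    [5, 0, 0.05, 0.1, 0],
    [5, 0, 0.05, 0.1, 0],
    [5, 0, 0.05, 0.1, 0],
    [5, 0, 0.05, 0.1, 0],
    [5, 0, 0.05, 0.1, 0],
    [5, 0, 0.05, 0.1, 0],
  ],
  grip_force=25,
)

```text
time_s: 11.02
tcp_pos: [0.62, 0.3577, 0.0719]
tcp_rot: [0.999, -0.037, 0.0, 0.0]
ft_force: [-0.2, -1.5, 1.6]
gripper_width: 0.0136
```

Run:
```python
from h import *
plan((.6185,.3565,.070),-4.3)
cv2.imwrite("pics/m6.png",crop(bot.grab_frame("side")[:,:,::-1],120,250,140,600,450))
```

```text
t 11.03 pos [0.62   0.3577 0.0719] yaw -4.29 F [-0.2 -1.5  1.6] w 13.6
shift [-0.057  0.05   0.075] roll 0.0
```

View pics/m6.png

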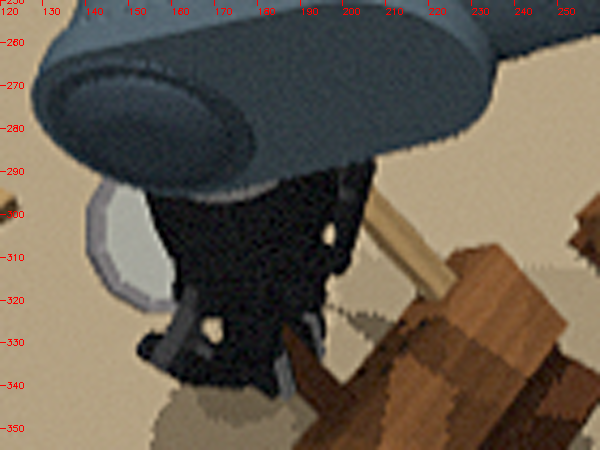

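Request:
carry_out(
  commands=[
    [5, 0, 0, 0, 0],
    [5, 0, 0, 0, 0],
    [5, 0.15, 0, -0.15, 0],
    [5, 0.3, 0, -0.3, 0],
    [5, 0.5, 0, -0.5, 0],
    [5, 0.7, 0, -0.7, 0],
    [5, 0.9, 0, -0.9, 0],
    [5, 0.9, 0, -0.9, 0],
  ],
  grip_force=60,
)

```text
time_s: 12.08
tcp_pos: [0.6432, 0.3561, 0.095]
tcp_rot: [0.999, -0.038, 0.001, -0.0]
ft_force: [0.3, 0.1, -0.1]
gripper_width: 0.0128
```

Request:
carry_out(
  commands=[
    [5, 0.25, 0, -0.25, 0],
    [5, 0.5, 0, -0.5, 0],
    [5, 0.75, 0, -0.75, 0],
    [5, 1.0, 0, -1.0, 0],
    [5, 1.3, 0, -1.3, 0],
    [5, 1.6, 0, -1.6, 0],
    [5, 1.6, 0, -1.6, 0],
    [5, 1.6, 0, -1.6, 0],
  ],
)

```text
time_s: 13.08
tcp_pos: [0.682, 0.353, 0.1338]
tcp_rot: [0.999, -0.037, -0.0, 0.0]
ft_force: [-1.1, 0.2, -0.2]
gripper_width: 0.013
```

Run:
```python
from h import *
plan((.69,.3565,.22),-4.3)
cv2.imwrite("pics/m7.png",crop(bot.grab_frame("side")[:,:,::-1],110,220,160,600,450))
```

```text
t 13.07 pos [0.682  0.353  0.1338] yaw -4.29 F [-1.1  0.2 -0.2] w 13.0
shift [ 0.308 -0.161 -3.448] roll 0.0
```

View pics/m7.png

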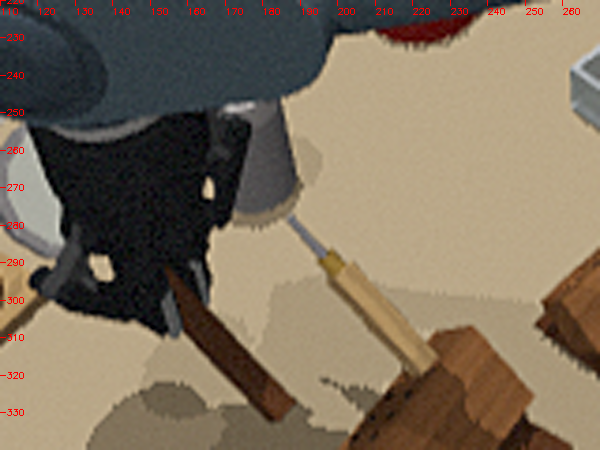

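The lens is out and held at 45°, with its foot hanging free at (185,331). The tool can't tilt, so I'll set the foot on the clear desk between box and mat. The lens will lie flat there, then I'll regrip it and lift.

Request:
carry_out(
  commands=[
    [5, 0, 0, -0.8, 0],
    [5, 0, 0, -1.8, 0],
    [5, 0, 0, -3, 0],
    [5, 0, 0, -4, 0],
    [5, 0, 0, -5, 0],
    [5, 0, 0, -5, 0],
  ],
)

```text
time_s: 13.88
tcp_pos: [0.6835, 0.3537, 0.264]
tcp_rot: [0.999, -0.037, 0.003, -0.001]
ft_force: [0.3, 0.7, -0.8]
gripper_width: 0.0129
```

Run:
```python
from h import *
plan((.41,-.12,.25),-4.3)
```

```text
t 13.88 pos [0.6835 0.3537 0.264 ] yaw -4.28 F [ 0.3  0.7 -0.8] w 12.9
shift [-9.497 19.712  0.442] roll 0.0
```

Request:
carry_out(
  commands=[
    [5, -0.8, 1.6, 0, 0],
    [5, -1.6, 3.2, 0, 0],
    [5, -2.4, 5, 0, 0],
    [5, -3.3, 6.8, 0, 0],
    [5, -4.2, 8.6, 0, 0],
    [5, -5.1, 10.4, 0, 0],
    [5, -6, 12.2, 0, 0],
    [5, -6.9, 14, 0, 0],
  ],
)

```text
time_s: 14.88
tcp_pos: [0.4825, 0.0159, 0.2584]
tcp_rot: [0.999, -0.037, -0.0, 0.0]
ft_force: [-0.4, -1.2, -0.7]
gripper_width: 0.0128
```

Run:
```python
from h import *
plan((.41,-.12,.25),-4.3)
```

```text
t 14.88 pos [0.4825 0.0159 0.2584] yaw -4.27 F [-0.4 -1.2 -0.7] w 12.8
shift [-2.485  5.638  0.337] roll 0.0
```

Request:
carry_out(
  commands=[
    [5, -0.8, 1.8, 0, 0],
    [5, -1.6, 3.6, 0, 0],
    [5, -2.48, 5.5, 0, 0],
    [5, -2.48, 5.5, 1.5, 0],
    [5, -2.48, 5.5, 3.5, 0],
    [5, -2.48, 5.5, 5.5, 0],
    [5, -2.48, 5.5, 7.4, 0],
    [5, -2.48, 5.5, 7.4, 0],
  ],
)

```text
time_s: 15.88
tcp_pos: [0.4083, -0.1134, 0.0704]
tcp_rot: [0.999, -0.037, -0.005, -0.002]
ft_force: [0.0, 0.1, -0.4]
gripper_width: 0.0125
```

Run:
```python
from h import *
plan((.41,-.12,.03),-4.3)
t=bot.grab_frame("top")[:,:,::-1];s=bot.grab_frame("side")[:,:,::-1]
cv2.imwrite("pics/m8.png",np.hstack([crop(t,260,180,180),crop(s,260,120,180)]))
```

```text
t 15.88 pos [ 0.4083 -0.1134  0.0704] yaw -4.29 F [ 0.   0.1 -0.4] w 12.5
shift [0.103 0.266 1.614] roll 0.0
```

View pics/m8.png

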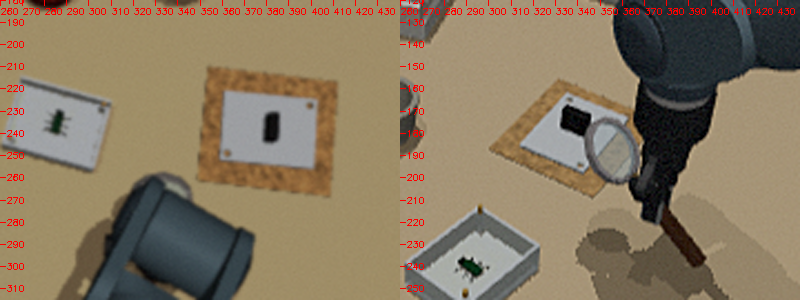

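The corridor between box and mat is clear; the lens hangs above it with the foot at side (397,235). I'll lower with a light grip.

Request:
carry_out(
  commands=[
    [5, 0, 0.15, 0.4, 0],
    [5, 0, 0.15, 0.7, 0],
    [5, 0, 0.15, 0.9, 0],
    [5, 0, 0.15, 1.1, 0],
    [5, 0, 0.15, 1.3, 0],
    [5, 0, 0.15, 1.3, 0],
  ],
  grip_force=20,
)

```text
time_s: 16.73
tcp_pos: [0.4145, -0.1203, 0.0437]
tcp_rot: [0.999, -0.038, 0.003, 0.001]
ft_force: [4.2, 2.7, 8.3]
gripper_width: 0.0128
```

Run:
```python
from h import *
plan((.41,-.118,.012),-4.3)
cv2.imwrite("pics/m9.png",crop(bot.grab_frame("side")[:,:,::-1],310,140,140,600,450))
```

```text
t 16.73 pos [ 0.4145 -0.1203  0.0437] yaw -4.37 F [4.2 2.7 8.3] w 12.8
shift [-0.195 -0.077  1.267] roll -0.1
```

View pics/m9.png

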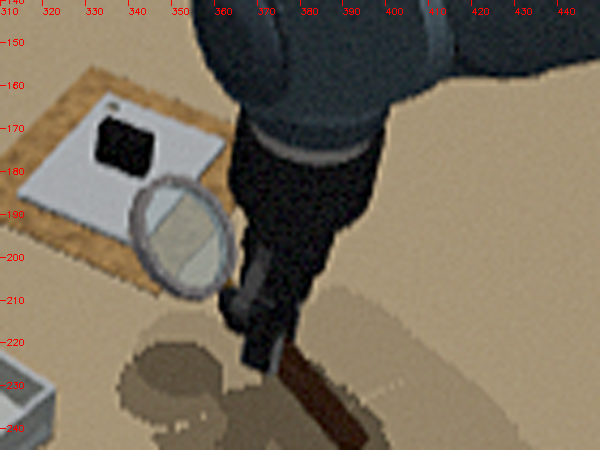

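It is pivoting with an 8 N push, and the foot is at (393,243) on the desk. Continue down.

Request:
carry_out(
  commands=[
    [5, 0, 0, 0.2, 0],
    [5, 0, 0, 0.4, 0],
    [5, 0, 0, 0.6, 0],
    [5, 0, 0, 0.75, 0],
    [5, 0, 0, 0.85, 0],
    [5, 0, 0, 0.85, 0],
  ],
)

```text
time_s: 17.52
tcp_pos: [0.4172, -0.1224, 0.0242]
tcp_rot: [0.999, -0.037, 0.006, 0.003]
ft_force: [7.4, -1.5, 11.5]
gripper_width: 0.0126
```

Run:
```python
from h import *
plan((.41,-.118,.012),-4.3)
cv2.imwrite("pics/m10.png",crop(bot.grab_frame("side")[:,:,::-1],310,140,140,600,450))
```

```text
t 17.52 pos [ 0.4172 -0.1224  0.0242] yaw -4.29 F [ 7.4 -1.5 11.5] w 12.6
shift [-0.305 -0.156  0.483] roll 0.0
```

View pics/m10.png

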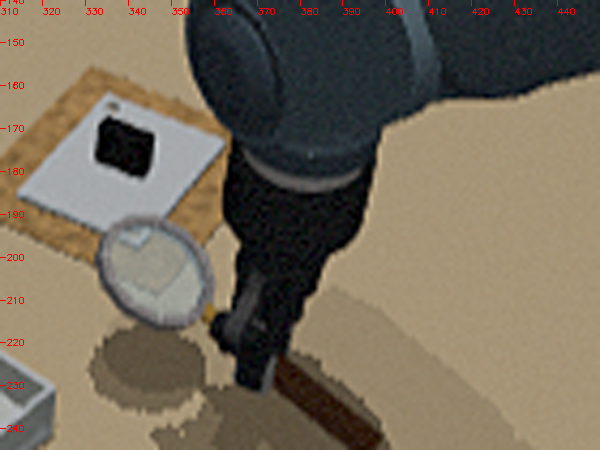

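The handle is now about 15° above level. Next: lower a bit more, open so it lies flat, and raise clear to measure it. I have used 12 pictures, so from here I'll measure by code.

Request:
carry_out(
  commands=[
    [5, 0, 0, 0.2, 0],
    [5, 0, 0, 0.4, 0],
    [5, 0, 0, 0.5, 0],
    [18, 0, 0, 0.5, 0],
    [26, 0, 0, 0.5, 0],
    [40, 0, 0, 0.5, 0],
    [40, 0, 0, 0.4, 0],
    [40, 0, 0, 0.4, 0],
  ],
)

```text
time_s: 18.58
tcp_pos: [0.4117, -0.1193, 0.0106]
tcp_rot: [0.999, -0.037, 0.0, 0.0]
ft_force: [0.1, 0.0, 0.1]
gripper_width: 0.0401
```

Run:
```python
from h import *
plan((.25,-.40,.25),-4.3)
```

```text
t 18.57 pos [ 0.4117 -0.1193  0.0106] yaw -4.29 F [0.1 0.  0.1] w 40.1
shift [-5.607 11.682 -9.577] roll 0.0
```

Request:
carry_out(
  commands=[
    [40, 0, 0, -1.5, 0],
    [40, 0, 0, -3.5, 0],
    [40, 0, 0, -5.5, 0],
    [40, -2, 4, -7, 0],
    [40, -3, 6, -7, 0],
    [40, -4, 9, -7, 0],
    [40, -4.5, 12, -7, 0],
    [40, -4.5, 14, -7, 0],
  ],
)

```text
time_s: 19.58
tcp_pos: [0.2864, -0.401, 0.1847]
tcp_rot: [0.999, -0.038, 0.0, 0.0]
ft_force: [0.6, 0.3, -0.2]
gripper_width: 0.0399
```

Run:
```python
from h import *
plan((.41,-.118,.1),-4.3)
for n in("top","side"):
    im=bot.grab_frame(n)[:,:,::-1].copy();cv2.imwrite(f"pics/flat_{n}.png",im)
    P=np.array([[x,y,.007] for x in(.30,.58) for y in(-.18,-.07)]);q=proj(n,P);print(n,q.round(0).tolist())
    hsv=cv2.cvtColor(im,cv2.COLOR_BGR2HSV).astype(int);b=im.astype(int)
    x0,y0=q.min(0).astype(int);x1,y1=q.max(0).astype(int)
    # dark-brown (handle): very dark ; report blobs
    m=np.zeros(im.shape[:2],np.uint8);m[y0:y1,x0:x1]=(im[y0:y1,x0:x1].max(2)<75)*255
    k,_,st,ce=cv2.connectedComponentsWithStats(m)
    for i in range(1,k):
        if st[i,4]>25:
            ys,xs=np.nonzero(_==i);print("dark",st[i].tolist(),ce[i].round(1),im[ys,xs].mean(0).round(0),cv2.minAreaRect(np.c_[xs,ys].astype(np.float32)))
    # greyish (frame+glass): low saturation
    m[:]=0;m[y0:y1,x0:x1]=(hsv[y0:y1,x0:x1,1]<60)*255
    k,l,st,ce=cv2.connectedComponentsWithStats(m)
    for i in range(1,k):
        if st[i,4]>40: print("grey",st[i].tolist(),ce[i].round(1),im[l==i].mean(0).round(0))
```

```text
t 19.57 pos [ 0.2864 -0.401   0.1847] yaw -4.36 F [ 0.6  0.3 -0.2] w 39.9
shift [  4.069 -11.666   3.382] roll -0.1
top [[351.0, 334.0], [311.0, 334.0], [347.0, 233.0], [309.0, 233.0]]
dark [325, 279, 6, 41, 165] [327.7 299.7] [20. 36. 65.] ((327.658935546875, 299.0263366699219), (4.116708278656006, 40.12791442871094), 2.2906100749969482)
grey [317, 250, 26, 25, 521] [329.6 262.1] [109. 116. 121.]
side [[420.0, 234.0], [407.0, 265.0], [318.0, 198.0], [300.0, 225.0]]
dark [326, 221, 27, 12, 51] [339.  228.9] [54. 55. 58.] ((338.2584228515625, 227.71348571777344), (26.90818977355957, 7.570270538330078), 12.994616508483887)
dark [354, 228, 47, 21, 176] [377.6 238. ] [16. 27. 46.] ((376.939697265625, 236.47413635253906), (48.05815887451172, 6.43401575088501), 23.198591232299805)
grey [326, 209, 30, 24, 524] [340.3 220.5] [116. 118. 115.]
grey [300, 215, 23, 45, 654] [308.6 235.9] [120. 123. 120.]
```

Run:
```python
from h import *
print("glass tri",tri((329.6,262.1),(340.3,220.5)), "handle tri",tri((327.7,299.4),(377.6,238)))
for n,u in(("top",(329.6,262.1)),("side",(340.3,220.5)),("top",(327.7,299.5)),("side",(377.6,238)),("top",(328.6,279)),("top",(326.7,320))):print(n,onz(n,u,.009))
```

```text
glass tri (array([ 0.4945816 , -0.12600936,  0.01243579]), np.float64(0.40084055598833856)) handle tri (array([ 0.39118476, -0.11817197,  0.00686668]), np.float64(0.5610919118055335))
top [ 0.49601697 -0.12612568  0.009     ]
side [ 0.49466281 -0.12939737  0.009     ]
top [ 0.39242251 -0.11763573  0.009     ]
side [ 0.38957994 -0.11648788  0.009     ]
top [ 0.44881442 -0.12186126  0.009     ]
top [ 0.33696779 -0.11320512  0.009     ]
```

The lens lies flat: glass centre at (0.495,-0.127), handle x 0.337–0.449, yaw about -5°. I'll regrip near s≈103 mm, close to its balance point.

```bash
python3 -c "
from h import *
plan((.438,-.1215,.1),-5)"
```

```text
t 19.68 pos [ 0.2857 -0.4039  0.1848] yaw -4.61 F [-0.   1.  -0.2] w 40.3
shift [  5.162 -11.754   3.368] roll 0.4
```

Request:
carry_out(
  commands=[
    [40, 1.5, -3, 0, 0.4],
    [40, 2.6, -6, 0, 0.4],
    [40, 3.7, -9, 0, 0.4],
    [40, 5.1, -11.7, 0, 0.4],
    [40, 5.1, -11.7, 0, 0.4],
    [40, 5.1, -11.7, 2, 0.4],
    [40, 5.1, -11.7, 4, 0.4],
    [40, 5.1, -11.7, 4, 0.4],
  ],
)

```text
time_s: 20.68
tcp_pos: [0.4333, -0.1144, 0.0808]
tcp_rot: [0.999, -0.04, -0.004, -0.002]
ft_force: [0.9, 0.4, -0.9]
gripper_width: 0.04
```

```bash
python3 -c "
from h import *
plan((.438,-.1215,.005),-5)"
```

```text
t 20.68 pos [ 0.4333 -0.1144  0.0808] yaw -4.63 F [ 0.9  0.4 -0.9] w 40.0
shift [0.238 0.279 3.029] roll 0.4
```

Request:
carry_out(
  commands=[
    [40, 0.2, 0.15, 0, 0],
    [40, 0.2, 0.15, 0.8, 0],
    [40, 0.2, 0.15, 1.6, 0],
    [40, 0.2, 0.15, 2.2, 0],
    [40, 0.2, 0.15, 2.6, 0],
    [40, 0.2, 0.15, 2.6, 0],
    [40, 0.2, 0.15, 2.6, 0],
  ],
)

```text
time_s: 21.55
tcp_pos: [0.4418, -0.1214, 0.02]
tcp_rot: [0.999, -0.041, 0.001, 0.0]
ft_force: [-0.1, -0.7, -0.0]
gripper_width: 0.04
```

```bash
python3 -c "
from h import *
plan((.438,-.1215,.005),-5)"
```

```text
t 21.55 pos [ 0.4418 -0.1214  0.02  ] yaw -4.7 F [-0.1 -0.7 -0. ] w 40.0
shift [-0.153  0.016  0.599] roll 0.3
```

Request:
carry_out(
  commands=[
    [40, -0.15, 0, 0.3, 0],
    [40, -0.15, 0, 0.55, 0],
    [40, -0.15, 0, 0.6, 0],
    [3, -0.15, 0, 0.6, 0],
    [3, -0.15, 0, 0.6, 0],
    [3, -0.15, 0, 0.6, 0],
    [3, -0.15, 0, 0.6, 0],
    [3, -0.15, 0, 0.6, 0],
  ],
  grip_force=20,
)

```text
time_s: 22.55
tcp_pos: [0.4377, -0.1209, 0.0045]
tcp_rot: [0.999, -0.041, 0.0, 0.0]
ft_force: [-0.5, 0.7, 0.5]
gripper_width: 0.0133
```

Request:
carry_out(
  commands=[
    [3, 0, 0, 0, 0],
    [3, 0, 0, 0, 0],
    [3, 0, 0, -0.1, 0],
    [3, 0, 0, -0.4, 0],
    [3, 0, 0, -0.8, 0],
    [3, 0, 0, -0.8, 0],
  ],
  grip_force=60,
)

```text
time_s: 23.3
tcp_pos: [0.4384, -0.1212, 0.0255]
tcp_rot: [0.999, -0.041, 0.001, 0.001]
ft_force: [0.3, 0.9, -0.8]
gripper_width: 0.0119
```

```bash
python3 -c "
from h import *
plan((.512,-.003,.13),-5)"
```

```text
t 23.3 pos [ 0.4384 -0.1212  0.0255] yaw -4.69 F [ 0.3  0.9 -0.8] w 11.9
shift [ 2.559 -4.95  -4.18 ] roll 0.3
```

Request:
carry_out(
  commands=[
    [3, 0, 0, -1, 0],
    [3, 0, 0, -2.4, 0],
    [3, 0, 0, -3.7, 0],
    [3, 0, 0, -3.7, 0],
    [3, 0.8, -1.5, -3.7, 0],
    [3, 1.7, -3.3, -3.7, 0],
    [3, 2.55, -5.15, -3.7, 0],
    [3, 2.55, -5.15, -3.7, 0],
  ],
)

```text
time_s: 24.3
tcp_pos: [0.5115, 0.0048, 0.1152]
tcp_rot: [0.999, -0.039, -0.001, -0.0]
ft_force: [-0.2, -0.5, -0.8]
gripper_width: 0.0119
```

Request:
carry_out(
  commands=[
    [3, 0, 0, 0, 0],
    [3, 0, 0, 0, 0],
  ],
)

```text
time_s: 24.55
tcp_pos: [0.5108, 0.0015, 0.1161]
tcp_rot: [0.999, -0.042, -0.001, -0.0]
ft_force: [0.3, 0.3, -1.1]
gripper_width: 0.0121
```

Run:
```python
from h import *
plan((.512,.003,.118),-4.7)
t=bot.grab_frame("top")[:,:,::-1];s=bot.grab_frame("side")[:,:,::-1]
m=np.hstack([crop(t,220,150,130),crop(s,220,140,130)])
cv2.imwrite("pics/end.png",m)
c=np.array([.5688,-.003,.121]);print({n:(proj(n,c).round(1),proj(n,[.5688,-.003,.021]).round(1)) for n in C})
```

```text
t 24.55 pos [0.5108 0.0015 0.1161] yaw -4.78 F [ 0.3  0.3 -1.1] w 12.1
shift [ 0.042 -0.064 -0.075] roll -0.1
{'side': (array([[293.1, 210.9]]), array([[292.4, 240. ]])), 'top': (array([[286.3, 230.8]]), array([[285.7, 236.3]]))}
```

View pics/end.png

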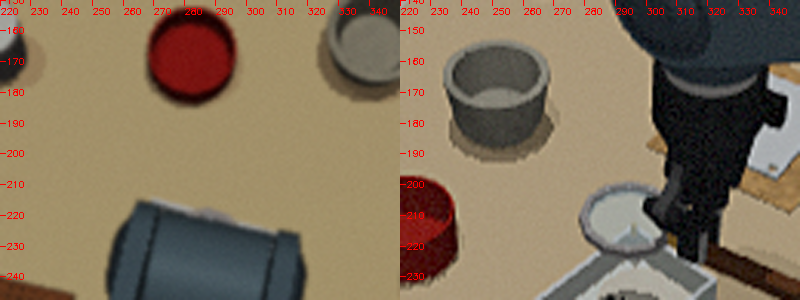

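The frame shows at side x≥278, rows 199.8–222.9. I'll compare that with a predicted level ring at the target.

Run:
```python
from h import *
a=np.linspace(0,2*np.pi,180)
for tilt in(-12,-6,0,6,12):
    for c in([.5688,-.003,.121],):
        rot=R.from_euler("zy",[-4.7,tilt],degrees=True)
        P=np.vstack([rot.apply(np.c_[.036*np.cos(a),.036*np.sin(a),0*a+h])+c for h in(-.004,.004)])
        q=proj("side",P);print(tilt,q.min(0).round(1),q.max(0).round(1))
```

```text
-12 [277.4 197.8] [308.9 224.5]
-6 [277.3 198.3] [309. 224.]
0 [277.4 198.8] [308.9 223.5]
6 [277.3 199.3] [309.  223.1]
12 [277.4 199.6] [309.  222.7]
```

Run:
```python
from h import *
im=bot.grab_frame("side")[:,:,::-1]
c=np.array([.511,.0015,.1185])
for t in(-10,-5,0,5,10):
    r=R.from_euler("zy",[-4.8,t],degrees=True); print(t,proj("side",[c+r.apply([-d,0,0]) for d in(.03,.06,.103)]).round(1).tolist())
b=im.astype(int);m=((b[:,:,2]<90)&(b[:,:,2]>1.6*b[:,:,0])).astype(np.uint8);m[:, :315]=0;m[:215]=0;m[280:]=0;m[:,400:]=0
k,l,st,ce=cv2.connectedComponentsWithStats(m)
for i in range(1,k):
    if st[i,4]>25:
        ys,xs=np.nonzero(l==i);print(st[i].tolist(),ce[i].round(1),[(int(x),float(ys[xs==x].mean().round(1))) for x in range(st[i,0],st[i,0]+st[i,2],5)])
print(bot.state()["joint_velocities"].round(3))
```

```text
-10 [[326.6, 228.1], [338.2, 235.0], [355.0, 244.9]]
-5 [[326.8, 227.4], [338.6, 233.5], [355.9, 242.4]]
0 [[326.9, 226.6], [338.9, 231.9], [356.6, 239.7]]
5 [[327.0, 225.8], [339.0, 230.3], [356.8, 236.9]]
10 [[326.9, 224.9], [338.9, 228.6], [356.8, 234.0]]
[319, 217, 40, 25, 318] [338.3 229.8] [(319, 224.5), (324, 223.5), (329, 225.5), (334, 228.0), (339, 230.0), (344, 232.5), (349, 235.0), (354, 236.5)]
[ 0.005 -0.    -0.005  0.    -0.002  0.001]
```

The handle's slope in the side view (0.44) matches the level prediction (0.441), and the position is within a few mm. Handing in.

```bash
python3 -c "
from station import bot
print(bot.finish_job()); s=bot.state(); print(s['time_s'],s['tcp_pos'],s['gripper_width'])"
```

```text
the job is handed in; nothing more can be done
None
the job is handed in; nothing more can be done
```

I finished the job and handed it in at about 24.6 s; `finish_job` gives no verdict, so I can't confirm that it passed.

- **Cover:** I lifted it off the pins, laid it flat on the cork mat and let go. A picture afterwards showed it roughly central on the mat.
- **Lens:** I drew it out of its hole at 45°. The tool cannot tilt, so I set the lens down flat on clear desk between the box and the mat. I then gripped it again near its balance point with 60 N and held it over the beetle.

**Last checks:**
- **Position:** The ring sits within about 2 mm of the predicted place in the side view. The glass centre is about 0.12 m above the desk, roughly 10 cm above the beetle.
- **Level:** The handle's slope in the image was 0.44, against 0.441 for level.
- **Steadiness:** The arm was nearly at rest, with joint speeds of 0.005 rad/s or less, and the gripper opening was 12.1 mm.

**What was less certain:**
- The handle measured about 2 px higher in the image than predicted, roughly 4 mm. The size of the ring alone could not show tilt.
- The arm hid the glass from the top camera, so centring rests on the side view and the geometry of the grip.
- I did not measure the mortar, tin, canister or probe again at the end; the arm passed clear of all four.
- I viewed 13 pictures, three over the budget of 10.

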